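Index the violin neck in its swivel jig

TASK

Two swivel jigs stand on the violin maker's bench; take the one that holds the carved violin neck with the scroll. Pull up its plunger by the black T-bar and twist it anticlockwise so that it stays out by itself, let go, swing the turntable by its wooden handle anticlockwise (seen from above) all the way to its other stop, then twist the T-bar back so that the plunger drops fully home and locks the table there. Leave the plunger of the other jig, the one with the plain square billet, as it is.

Things in the scene. Friction and masses are not known exactly. Their poses are not given: they have to be found in the camera images.
- neck_bar (a point): Centre of the black T-bar of the plunger of the jig with the violin neck, on the jig's robot side. Bar 52 mm long, 11 wide, 16 tall, level, on a vertical 8 mm stem; 112 mm above the bench when home. x = along the bar, z up; it twists about the vertical axis through this point. Below it a steel crown, 28 mm wide, top at 84 mm. Untwisted, the bar points at the turntable's axis, 75 mm away.
- neck_plunger (a joint): Lift of that plunger, m. 0 = home, its pin in a notch of the table's rim; limit 0.020. Spring pulls down, 6 N home, 9 N out. A cross-pin in the crown's slot lets it twist only when lifted over 0.014. Twisted 0.7 rad or more and let go, it rests on the crown at 0.0135, pin clear of the rim; twisted back within 0.1 rad of untwisted and let go, it drops home.
- neck_twist (a joint): Twist of that plunger and its T-bar, rad, anticlockwise seen from above: 0 = untwisted (stop), 1.2 (69 degrees) = other stop. With the plunger home it has a play of 0 to about 0.15. Little friction.
- neck_handle (a point): Upright round wooden handle of that jig's turntable, on its far side: 22 mm diameter, grip from 74 to 120 mm above the bench; this point on its axis at 105 mm. x axis points level outward from the table's vertical axis, which lies 75 mm behind this point (along -x); z up. Turns with the table. All else on the table is below 92 mm; the neck, 250 mm long, lies across it.
- neck_table (a joint): Angle of that turntable, rad, anticlockwise seen from above: 0 = the stop and notch where it starts locked (0 to 0.05 of play), 1.047 (60 degrees) = the other stop, with the other notch under the plunger (play 0.05). Stays where it is left; 3 to 4 N at the handle turns it.
- block_bar_end (a point): End of the black T-bar of the other, otherwise equal jig, which holds a plain square wooden billet 210 mm long; 24 mm from that bar's centre, x along the bar. To be left alone.

How it is judged:
By the outcome, as a careful person would: the job done as asked, in the order asked, and still so for the second after the job is handed in, with the robot touching nothing.
It also fails if it takes over 54 s, if anything falls off the work surface, if the arm or the gripper's body presses on something with over 40 N, if the wrist force passes 120 N, or if a joint passes its speed limit or range.

ROBOT

A 6-joint arm with a two-finger parallel gripper is mounted at the origin on the work surface. World frame = base frame: x ahead of the robot, y to its left, z up, the work surface at z = 0. Lengths are in m, angles in rad, forces in N, time in s.
With the tool pointing down it reaches from about 0.375 to 0.9 m from the base axis. Payload 3.1 kg.
Tool frame: the origin (TCP) lies at the very end of the fingers, on their centre line; the grasp point (between the pads) lies 19 mm behind it; z points along the fingers, y is the line along which they close (so a half turn about z gives the same grasp; the last joint's range is limited). The gripper opens to 85 mm and grips with 20 to 120 N. Pads are 22 mm wide; open, the fingers measure 114 mm over their backs; the gripper's body (76 mm by 85 mm) begins 54 mm behind the grasp point. The pads swing forward as they close: fully open they stand 13 mm farther back than shut.
Start: joints at [-1.413, 0.527, 1.433, -0, 1.181, -0.178], TCP at [0.207, -0.59, 0.231] pointing down, gripper open.
Joint ranges: [-3.08, 3.08], [-0.75, 2.2], [0.22, 2.44], [-1.43, 4.57], [0, 2.65], [-2.85, 2.85]. Speed limits (rad/s): [2.79, 2.79, 3.14, 3.14, 3.14, 3.14].

INTERFACE

Orientations are given as a unit quaternion [x, y, z, w].
In Python, from rig import ctrl gives the robot as it stands.
- The arm moves only by the tool send_rows, never from a script. Its argument "series" is a list that holds one entry, the list of rows, each a list of 7 numbers: the shift along the world's x, y, z normalised to -1 to 1, where 1 is 150 mm, then the turn, a rotation vector about the world's x, y, z normalised to -1 to 1, where 1 is 180 degrees, then the opening, from 0 (shut) to 1 (fully open). A call has 1 to 10 rows; each row is the pose to reach, as a shift and turn from the pose commanded when the call began, turning the shorter way round; what a row does not reach only later rows make up. A row lasts 1/8 s, in which the tool goes at most 62.5 mm and 10.7 degrees, less where a joint would pass 70% of its speed; a pose out of reach is approached as far as the arm can. A call with a number of a shift or a turn outside -1 to 1 is refused whole. A call with a gripper value outside its range is refused whole. The fingers move at their own pace and stop on an object; "squeeze" is the grip in N (left out, the last holds). Time passes only in rows, so rows that repeat a pose let the fingers close. It gives the time, the measured TCP pose, the force, the opening and the grip force at its end, in the units of the state.
- ctrl.observe(): the state, without advancing time (a new reading comes with each control period).
- ctrl.snapshot(name): name is "side" or "top" or "wrist"; returns a dict with "image" (384x512x3 uint8, red, green, blue), "depth" (384x512 float32, m along the optical axis (not along the pixel's ray), 0 where there is no reading), "fx", "fy", "cx", "cy" (pixels), "origin" and "rotation" of the camera in the world. Camera axes: x right, y down, z forward; pixel columns grow to the right and rows downward; lengths in m; the calibration is good to about 2 mm. A picture is of the moment at which its call begins.
- ctrl.close_job(): hands the job in; it is judged then, once.
Trained networks look in a picture, given as the dict that the camera call returned (one of the last four; its "shot" number tells which), for a name from the list of things; names that differ only in an ending like _2 or _b are one class to them, and where a whole thing is asked for, a point or a joint stands for the part that bears it (a point fixed in the world has none). Each returns a list of dicts, best first, with "p" (0 to 1); they miss things now and then, are a little off and sometimes report something else, mostly with a low value. They report only what shows in the picture. A call takes as long as a camera call.
- ctrl.find_in(picture, name): "uv" ([column, row] in pixels, amid what is visible of it).
- ctrl.outline_of(picture, name): "region" (384x512 bool, what is visible of it) and "uv" ([column, row] in pixels, amid what is visible of it).
- ctrl.mark_of(picture, name): "uv" ([column, row] in pixels: a listed point, or the origin of a listed thing).
The state is a dict: "clock": time; "joints": joint angles; "qvel": joint speeds; "joint_efforts": joint torques, N m; "position": TCP position; "tool_rot": TCP orientation; "ft_force": force on the tool from outside, world axes, zero at the start; "torque": the same for the moment, N m; "gripper_width": finger opening in m; "finger_force": force on a finger pad.
Only numpy, scipy, OpenCV 4.12 (cv2) and the standard library are available. Lean on these libraries where they do the work, as an engineer would, in place of code of your own. Each camera call takes 0.05 s, during which the arm holds its last target. There are 200 camera calls.

## Working session

There is one attempt and no reset: what is moved stays moved. The work goes in short steps, Python scripts to look and compute and a tool call to move; the robot and the scene stay as the last step left them, time stands still between calls to the robot, and variables do not carry over. Pictures are saved under pics/ and viewed, at most 10 in all, crops included, and the job is handed in when it is done.

Besides the shell and the picture viewer there is one more tool, called as name(argument=value, ...), one argument or row to a line, values as JSON. send_rows: Moves the arm, as the interface text tells. Scaled input: -1 to 1 covers 150 mm each way for a shift and 180 degrees each way for a turn. Its arguments: {"type":"object","properties":{"series":{"type":"array","items":{"type":"array","items":{"type":"array","items":{"type":"number","minimum":-1,"maximum":1}}}},"squeeze":{"type":"number"}},"required":["series"]}

```bash
mkdir -p pics
cat > h.py <<'E'
from rig import ctrl
import numpy as np, cv2
def ray(s,uv,z=None):
    d=np.array([(uv[0]-s['cx'])/s['fx'],(uv[1]-s['cy'])/s['fy'],1.]); R=np.array(s['rotation']);o=np.array(s['origin'])
    if z is not None:
        w=R@d; return o+w*(z-o[2])/w[2]
    k=s['depth'][int(round(uv[1])),int(round(uv[0]))]; return o+R@(d*k)
def save(s,n): cv2.imwrite('pics/'+n+'.png',s['image'][:,:,::-1])
E
python3 - <<'E'
from h import *
np.set_printoptions(precision=4,suppress=True)
st=ctrl.observe();print(st['clock'],st['position'],st['tool_rot'])
ims=[]
for c in('top','side'):
    s=ctrl.snapshot(c);ims.append(s['image'])
    print(c,np.array(s['origin']))
    for n,z in(('neck_bar',.112),('neck_handle',.105),('block_bar_end',.112)):
        for m in ctrl.mark_of(s,n)[:3]: print(n,m['p'],np.array(m['uv']),ray(s,m['uv'],z),ray(s,m['uv']))
for n,i in zip(('top','side'),ims): cv2.imwrite(f'pics/{n}1.png',i[:,:,::-1])
E
```

```text
0.0 [ 0.2065 -0.5891  0.2303] [ 0.9859  0.1676  0.     -0.0011]
top [ 0.4685 -0.0256  0.8133]Traceback (most recent call last):
  File "<stdin>", line 9, in <module>
  File "h.py", line 6, in ray
    w=R@d; return o+w*(z-o[2])/w[2]
      ~^~
ValueError: matmul: Input operand 1 has a mismatch in its core dimension 0, with gufunc signature (n?,k),(k,m?)->(n?,m?) (size 3 is different from 4)
```

Rotation is a quaternion.

```bash
sed -i "s/R=np.array(s\['rotation'\])/R=Rotation.from_quat(s['rotation']).as_matrix()/; 2a from scipy.spatial.transform import Rotation" h.py
python3 - <<'E'
from h import *
np.set_printoptions(precision=4,suppress=True)
ims=[]
for c in('top','side'):
    s=ctrl.snapshot(c);ims.append(s['image'])
    print(c,np.array(s['origin']))
    for n,z in(('neck_bar',.112),('neck_handle',.105),('block_bar_end',.112)):
        for m in ctrl.mark_of(s,n)[:3]: print(n,m['p'],np.array(m['uv']),ray(s,m['uv'],z),ray(s,m['uv']))
for n,i in zip(('top','side'),ims): cv2.imwrite(f'pics/{n}1.png',i[:,:,::-1])
E
```

```text
top [ 0.4685 -0.0256  0.8133]
neck_bar 0.6 [338.9 229.4] [ 0.4884 -0.1874  0.112 ] [ 0.4881 -0.1852  0.1218]
neck_handle 0.95 [352.8 157.8] [ 0.63   -0.2195  0.105 ] [ 0.6271 -0.2161  0.1175]
block_bar_end 0.55 [138.  226.3] [0.4911 0.1974 0.112 ] [0.4909 0.195  0.1194]
side [ 0.5024 -0.667   0.9082]
neck_bar 0.63 [234.  266.7] [ 0.4974 -0.1917  0.112 ] [ 0.4974 -0.1928  0.1139]
neck_handle 0.56 [307.5 278.5] [ 0.6349 -0.2254  0.105 ] [ 0.6327 -0.2328  0.1184]
block_bar_end 0.74 [227.6 127.3] [0.5034 0.1995 0.112 ] [0.5035 0.3205 0.0008]
```

View pics/top1.png

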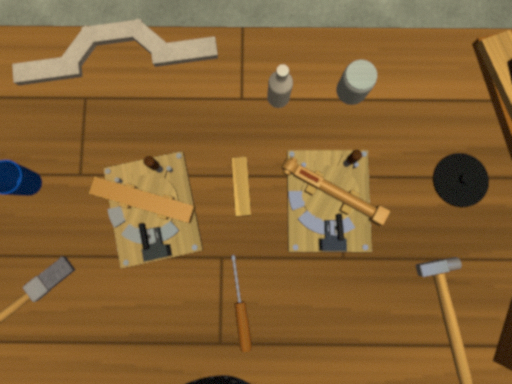

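View pics/side1.png

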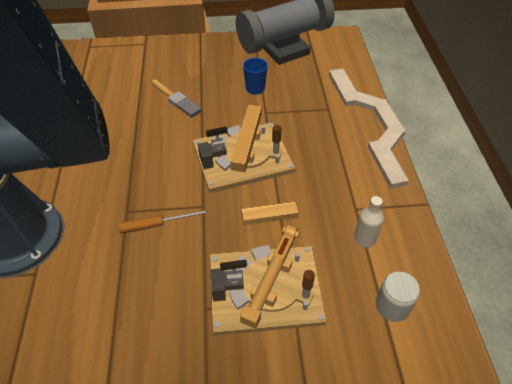

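The top picture shows the neck jig at right: bar about (334,232), handle (353,157), neck across it. The billet jig is at left. The handle is about 30° clockwise of the jig's axis, which fits 75 mm radii. I'll refine both points with depth.

```bash
cat >> h.py <<'E'
def cloud(s):
    v,u=np.mgrid[0:384,0:512]; k=s['depth']
    P=np.stack([(u-s['cx'])/s['fx']*k,(v-s['cy'])/s['fy']*k,k],-1)
    return P@Rotation.from_quat(s['rotation']).as_matrix().T+np.array(s['origin'])
def near(s,c,r,z0,z1):
    P=cloud(s); m=(np.hypot(P[...,0]-c[0],P[...,1]-c[1])<r)&(P[...,2]>z0)&(P[...,2]<z1)
    return P[m]
E
python3 - <<'E'
from h import *
np.set_printoptions(precision=4,suppress=True)
for c in('top','side'):
    s=ctrl.snapshot(c)
    for n,p,r,z in(('bar',(.493,-.188),.045,.108),('hand',(.632,-.222),.025,.112)):
        q=near(s,p,r,z,.135); rc=cv2.minAreaRect((q[:,:2]*1000).astype(np.float32)); print(c,n,len(q),q.mean(0),np.median(q[:,2]),rc)
    for n in('neck_bar','neck_handle'):
        for o in ctrl.outline_of(s,n)[:1]:
            q=cloud(s)[o['region']]; print(n,o['p'],len(q),np.median(q,0)); zz=q[q[:,2]>.108]; print(len(zz),zz.mean(0), cv2.minAreaRect((zz[:,:2]*1000).astype(np.float32)) if len(zz)>3 else '')
E
```

```text
top bar 185 [ 0.4926 -0.1867  0.1192] 0.12005899134472187 ((492.95013427734375, -187.9500732421875), (49.96334457397461, 11.612220764160156), 4.708017826080322)
top hand 99 [ 0.6327 -0.2222  0.1192] 0.1194517323947677 ((632.7423706054688, -222.53797912597656), (19.82666015625, 19.419570922851562), 2.6885852813720703)
neck_bar 0.8 204 [ 0.4945 -0.1861  0.1196]
174 [ 0.4938 -0.1866  0.1193] ((493.9756164550781, -187.8656005859375), (47.905460357666016, 11.612220764160156), 4.708017349243164)
neck_handle 0.57 4250 [ 0.5594 -0.1825  0.037 ]
106 [ 0.6107 -0.197   0.2041] ((529.8978271484375, -148.9930419921875), (73.72660064697266, 265.61260986328125), 41.95655822753906)
side bar 206 [ 0.4959 -0.1904  0.1181] 0.11930862934068004 ((495.8563537597656, -188.4886932373047), (51.42606735229492, 12.206275939941406), 3.898090124130249)
side hand 103 [ 0.6359 -0.2258  0.1191] 0.11970847700593235 ((636.2333984375, -224.57437133789062), (18.622041702270508, 20.817007064819336), 82.18565368652344)
neck_bar 0.63 224 [ 0.4954 -0.1914  0.1177]
185 [ 0.4955 -0.1936  0.1222] ((486.6247253417969, -424.96148681640625), (482.59173583984375, 50.1865348815918), 87.7979507446289)
neck_handle 0.7 4608 [ 0.5685 -0.2028  0.0379]
164 [ 0.598  -0.2968  0.253 ] ((575.0335693359375, -425.64556884765625), (484.9222717285156, 137.94232177734375), 89.13928985595703)
```

The bar is at (0.4945,-0.188) with its top at 0.120, and its yaw is about 4°. The handle is at (0.634,-0.223). The sizes and radii agree, so I'm moving above the bar.

send_rows(
  series=[
    [[0.36, 0.5, 0, 0, 0, -0.028, 1], [0.72, 1.0, 0, 0, 0, -0.028, 1], [0.72, 1.0, 0, 0, 0, -0.028, 0.6]],
  ],
)

```text
clock: 1.18
position: [0.3154, -0.4384, 0.2314]
tool_rot: [0.992, 0.124, 0.0, 0.0]
ft_force: [0.4, -0.6, -0.2]
gripper_width: 0.0699
finger_force: 0.0
```

send_rows(
  series=[
    [[0.36, 0.5, 0, 0, 0, -0.028, 0.6], [0.72, 1.0, 0, 0, 0, -0.028, 0.6], [0.72, 1.0, 0, 0, 0, -0.028, 0.6]],
  ],
)

```text
clock: 1.55
position: [0.4237, -0.2883, 0.2316]
tool_rot: [0.997, 0.08, 0.0, 0.0]
ft_force: [0.7, -0.3, -0.7]
gripper_width: 0.0513
finger_force: 0.0
```

send_rows(
  series=[
    [[0.24, 0.34, -0.1, 0, 0, -0.028, 0.6], [0.48, 0.67, -0.2, 0, 0, -0.028, 0.6], [0.48, 0.67, -0.2, 0, 0, -0.028, 0.6], [0.48, 0.67, -0.2, 0, 0, -0.028, 0.6]],
  ],
)

```text
clock: 2.05
position: [0.4947, -0.1894, 0.2014]
tool_rot: [0.999, 0.037, -0.0, 0.0]
ft_force: [0.5, -0.7, 0.2]
gripper_width: 0.051
finger_force: 0.0
```

Run:
```python
from h import *
np.set_printoptions(precision=4,suppress=True)
st=ctrl.observe();print(st['clock'],st['position'],st['tool_rot'],st['gripper_width'],st['ft_force'],st['joints'])
s=ctrl.snapshot('wrist');save(s,'w1')
for p,r,z in(((.4945,-.188),.045,.108),((.634,-.2235),.025,.112)):
    q=near(s,p,r,z,.127);
    if len(q)>5: print(len(q),q.mean(0),cv2.minAreaRect((q[:,:2]*1000).astype(np.float32)))
```

```text
2.05 [ 0.4947 -0.1894  0.2014] [ 0.9993  0.0371 -0.0001  0.0003] 0.05099214568980686 [ 0.5187 -0.7046  0.179 ] [-0.5764  0.44    1.7033 -0.0006  0.998   0.9204]
780 [ 0.4974 -0.1866  0.1182] ((495.7395935058594, -186.6077423095703), (51.29330825805664, 10.227986335754395), 4.2114577293396)
738 [ 0.6333 -0.2217  0.1176] ((633.05712890625, -222.066650390625), (16.70720672607422, 21.279010772705078), 0.755649983882904)
```

View pics/w1.png

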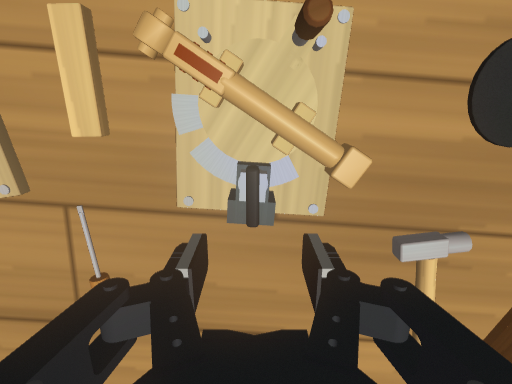

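The wrist picture shows the bar (252,195) on its crown, the handle (315,15), and the fingers straddling the bar's line. The bar is at (0.4955,-0.187). Descend and grip.

send_rows(
  series=[
    [[0.007, 0.016, -0.35, 0, 0, 0, 0.6], [0.007, 0.016, -0.7, 0, 0, 0, 0.6], [0.007, 0.016, -0.7, 0, 0, 0, 0.6], [0.007, 0.016, -0.7, 0, 0, 0, 0], [0.007, 0.016, -0.7, 0, 0, 0, 0], [0.007, 0.016, -0.7, 0, 0, 0, 0], [0.007, 0.016, -0.7, 0, 0, 0, 0], [0.007, 0.016, -0.7, 0, 0, 0, 0]],
  ],
  squeeze=60,
)

```text
clock: 3.1
position: [0.497, -0.1875, 0.0989]
tool_rot: [0.999, 0.036, 0.002, 0.001]
ft_force: [-1.0, 1.4, 7.9]
gripper_width: 0.0098
finger_force: 59.2
```

send_rows(
  series=[
    [[0, 0, 0.06, 0, 0, 0, 0], [0, 0, 0.12, 0, 0, 0, 0], [0, 0, 0.12, 0, 0, 0, 0], [0, 0, 0.12, 0, 0, 0, 0]],
  ],
)

```text
clock: 3.6
position: [0.4965, -0.1874, 0.1143]
tool_rot: [0.999, 0.036, 0.001, 0.001]
ft_force: [3.7, -0.9, -10.2]
gripper_width: 0.0097
finger_force: 58.4
```

send_rows(
  series=[
    [[0, 0, 0.013, 0, 0, 0, 0], [0, 0, 0.013, 0, 0, 0.05, 0], [0, 0, 0.013, 0, 0, 0.1, 0], [0, 0, 0.013, 0, 0, 0.15, 0], [0, 0, 0.013, 0, 0, 0.2, 0], [0, 0, 0.013, 0, 0, 0.25, 0], [0, 0, 0.013, 0, 0, 0.3, 0], [0, 0, 0.013, 0, 0, 0.34, 0], [0, 0, 0.013, 0, 0, 0.34, 0]],
  ],
)

```text
clock: 4.72
position: [0.4954, -0.186, 0.1157]
tool_rot: [0.842, 0.539, 0.0, -0.001]
ft_force: [4.7, 3.2, -9.1]
gripper_width: 0.0097
finger_force: 58.4
```

Run:
```python
from h import *
st=ctrl.observe();print(st['torque'],st['position'],st['tool_rot'],st['ft_force'],Rotation.from_quat(st['tool_rot']).as_matrix()[:2,0])
```

```text
[ 0.42513588 -1.05883557  0.04367032] [ 0.49541888 -0.18601841  0.11567048] [ 8.42148787e-01  5.39244186e-01  2.04690158e-04 -1.04216156e-03] [ 4.69658298  3.20761793 -9.14065035] [0.41843133 0.90824725]
```

send_rows(
  series=[
    [[0, 0, -0.03, 0, 0, 0, 0], [0, 0, -0.03, 0, 0, 0, 0], [0, 0, -0.03, 0, 0, 0, 0.5], [0, 0, -0.03, 0, 0, 0, 0.5], [0, 0, -0.03, 0, 0, 0, 0.5], [0, 0, 0.25, 0, 0, 0, 0.5], [0, 0, 0.5, 0, 0, 0, 0.5], [0, 0, 0.5, 0, 0, 0, 0.5]],
  ],
)

```text
clock: 5.72
position: [0.4972, -0.1882, 0.1943]
tool_rot: [0.842, 0.54, 0.001, 0.003]
ft_force: [-0.3, 0.3, -0.3]
gripper_width: 0.0426
finger_force: 0.0
```

Run:
```python
from h import *
st=ctrl.observe();print(st['position'],st['gripper_width'],st['ft_force'],st['joints'])
for c in('wrist','side'):
    s=ctrl.snapshot(c); 
    for p,r,z in(((.4955,-.187),.04,.116),((.633,-.222),.025,.112)):
        q=near(s,p,r,z,.145)
        if len(q)>5: print(c,len(q),q.mean(0),np.median(q[:,2]),cv2.minAreaRect((q[:,:2]*1000).astype(np.float32)))
```

```text
[ 0.49724556 -0.18823354  0.19427123] 0.04263586420135939 [-0.3118747   0.27725973 -0.27149281] [-5.71980912e-01  4.50159581e-01  1.71033537e+00 -4.64851848e-04
  9.74179580e-01 -1.41881257e-01]
wrist 949 [ 0.49632065 -0.18416506  0.13067345] 0.13111675106679582 ((495.2793273925781, -186.6754150390625), (52.18578338623047, 10.868780136108398), 65.0648422241211)
wrist 617 [ 0.63405724 -0.22034924  0.11736879] 0.11792835883749617 ((635.1688232421875, -221.49391174316406), (21.365169525146484, 20.708572387695312), 41.03715133666992)
side 177 [ 0.49572678 -0.19175001  0.13163624] 0.13281176939797046 ((495.2827453613281, -189.28883361816406), (51.151458740234375, 11.865777969360352), 64.48878479003906)
side 106 [ 0.63604415 -0.22617858  0.11922105] 0.11960696590428904 ((636.3666381835938, -225.0319366455078), (19.618701934814453, 20.63531494140625), 50.59730911254883)
```

The plunger stays out (bar top at 0.132, yaw 65°). Now to the handle.

send_rows(
  series=[
    [[0.2, -0.05, 0, 0, 0, -0.055, 0.5], [0.4, -0.1, 0, 0, 0, -0.11, 0.5], [0.6, -0.15, 0, 0, 0, -0.165, 0.5], [0.8, -0.2, 0, 0, 0, -0.22, 0.5], [0.91, -0.227, 0, 0, 0, -0.275, 0.5], [0.91, -0.227, 0, 0, 0, -0.33, 0.5], [0.91, -0.227, 0, 0, 0, -0.378, 0.5], [0.91, -0.227, 0, 0, 0, -0.378, 0.5], [0.91, -0.227, 0, 0, 0, -0.378, 0.5]],
  ],
)

```text
clock: 6.95
position: [0.6315, -0.2208, 0.1901]
tool_rot: [1.0, -0.022, -0.001, -0.0]
ft_force: [0.3, 0.4, 0.0]
gripper_width: 0.0429
finger_force: 0.0
```

Run:
```python
from h import *
st=ctrl.observe();print(st['position'],Rotation.from_quat(st['tool_rot']).as_matrix()[:2,0],st['gripper_width'],st['joints'])
s=ctrl.snapshot('wrist')
q=near(s,(.634,-.222),.025,.108,.125)
if len(q)>5: print(len(q),q.mean(0),cv2.minAreaRect((q[:,:2]*1000).astype(np.float32)))
save(s,'w2')
```

```text
[ 0.63148861 -0.22076122  0.190056  ] [ 0.99901138 -0.04440722] 0.0428849492145986 [-5.02965333e-01  6.32201203e-01  1.35185841e+00 -1.01929699e-04
  1.15978636e+00  1.11229469e+00]
592 [ 0.63781913 -0.22238869  0.11726165] ((636.3854370117188, -222.4783477783203), (20.711698532104492, 20.978530883789062), 18.374425888061523)
```

View pics/w2.png

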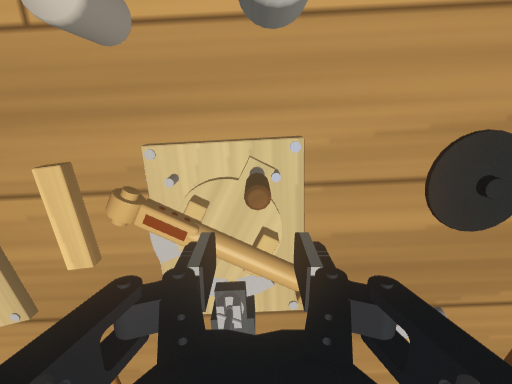

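The handle (258,190) lies between the fingers' lines, with nothing taller nearby. Descend and cage it loosely.

send_rows(
  series=[
    [[0.03, -0.01, -0.3, 0, 0, 0, 0.5], [0.03, -0.01, -0.61, 0, 0, 0, 0.5], [0.03, -0.01, -0.61, 0, 0, 0, 0.5], [0.03, -0.01, -0.61, 0, 0, 0, 0.3], [0.03, -0.01, -0.61, 0, 0, 0, 0.3], [0.03, -0.01, -0.61, 0, 0, 0, 0.3]],
  ],
  squeeze=30,
)

```text
clock: 7.75
position: [0.6376, -0.223, 0.1018]
tool_rot: [1.0, -0.023, 0.002, 0.001]
ft_force: [0.0, -0.1, -0.6]
gripper_width: 0.0255
finger_force: 0.0
```

send_rows(
  series=[
    [[0.013, 0.05, 0, 0, 0, 0, 0.3], [0.027, 0.1, 0, 0, 0, 0, 0.3], [0.04, 0.145, 0, 0, 0, 0, 0.3], [0.05, 0.19, 0, 0, 0, 0, 0.3], [0.057, 0.27, 0, 0, 0, 0, 0.3], [0.05, 0.36, 0, 0, 0, 0, 0.3], [0.027, 0.45, 0, 0, 0, 0, 0.3], [0, 0.51, 0, 0, 0, 0, 0.3], [-0.01, 0.535, 0, 0, 0, 0, 0.3], [-0.01, 0.535, 0, 0, 0, 0, 0.3]],
  ],
)

```text
clock: 9.0
position: [0.6397, -0.1468, 0.1019]
tool_rot: [1.0, -0.022, 0.006, 0.005]
ft_force: [4.6, -10.6, -0.5]
gripper_width: 0.0257
finger_force: 4.8
```

send_rows(
  series=[
    [[-0.01, 0.02, 0, 0, 0, 0, 0.3], [-0.02, 0.035, 0, 0, 0, 0, 0.3], [-0.02, 0.035, 0, 0, 0, 0, 0.3], [-0.02, 0.035, 0, 0, 0, 0, 0.3]],
  ],
)

```text
clock: 9.5
position: [0.6397, -0.1465, 0.102]
tool_rot: [1.0, -0.022, 0.009, 0.008]
ft_force: [7.8, -21.0, -8.2]
gripper_width: 0.0257
finger_force: 9.7
```

It's against a hard stop. Back off to the cage centre, open, rise and check.

send_rows(
  series=[
    [[0.01, -0.05, 0, 0, 0, 0, 0.3], [0.01, -0.05, 0, 0, 0, 0, 0.5], [0.01, -0.05, 0, 0, 0, 0, 0.5], [0.01, -0.05, 0, 0, 0, 0, 0.5], [0.01, -0.05, 0.3, 0, 0, 0, 0.5], [0.01, -0.05, 0.62, 0, 0, 0, 0.5], [0.01, -0.05, 0.62, 0, 0, 0, 0.5]],
  ],
)

```text
clock: 10.38
position: [0.6364, -0.1449, 0.1975]
tool_rot: [1.0, -0.023, 0.004, 0.002]
ft_force: [0.3, -0.8, 0.7]
gripper_width: 0.0428
finger_force: 0.0
```

Run:
```python
from h import *
st=ctrl.observe();print(st['position'],Rotation.from_quat(st['tool_rot']).as_matrix()[:2,0],st['ft_force'])
for c in('wrist','side'):
    s=ctrl.snapshot(c)
    for p,r,z in(((.4955,-.187),.04,.116),((.637,-.147),.025,.112)):
        q=near(s,p,r,z,.145)
        if len(q)>5: print(c,len(q),np.median(q[:,2]),cv2.minAreaRect((q[:,:2]*1000).astype(np.float32)))
save(s,'s2')
```

```text
[ 0.63635867 -0.14485427  0.19754845] [ 0.99891869 -0.04559929] [ 0.30835557 -0.83989732  0.7458014 ]
wrist 520 0.11820417875016327 ((635.3770141601562, -148.10203552246094), (20.986896514892578, 20.973939895629883), 45.15486145019531)
side 177 0.13269954639951287 ((495.7549743652344, -189.29803466796875), (51.10133743286133, 11.015974998474121), 65.39956665039062)
side 88 0.11947859733727334 ((634.5526733398438, -151.08596801757812), (17.89248275756836, 20.60320281982422), 57.11647415161133)
```

View pics/s2.png

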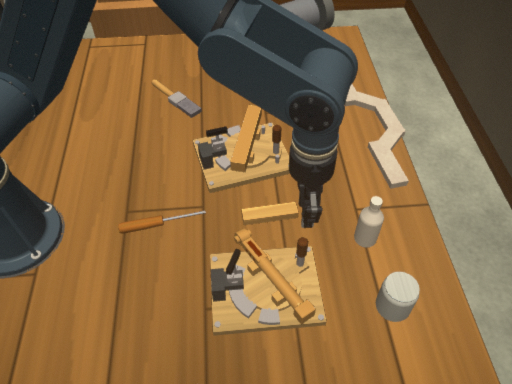

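The handle (302,247) has swung about 60° to the stop, and the T-bar (233,262) is still out and twisted. Return to the bar.

send_rows(
  series=[
    [[-0.2, -0.06, 0, 0, 0, 0.055, 0.5], [-0.4, -0.12, 0, 0, 0, 0.11, 0.5], [-0.6, -0.18, 0, 0, 0, 0.165, 0.5], [-0.8, -0.24, 0, 0, 0, 0.22, 0.5], [-0.94, -0.28, 0, 0, 0, 0.275, 0.5], [-0.94, -0.28, 0, 0, 0, 0.33, 0.5], [-0.94, -0.28, 0, 0, 0, 0.378, 0.5], [-0.94, -0.28, 0, 0, 0, 0.378, 0.5], [-0.94, -0.28, 0, 0, 0, 0.378, 0.5]],
  ],
)

```text
clock: 11.6
position: [0.492, -0.186, 0.1918]
tool_rot: [0.842, 0.539, -0.0, -0.001]
ft_force: [1.0, -0.2, 0.5]
gripper_width: 0.0427
finger_force: 0.0
```

Run:
```python
from h import *
st=ctrl.observe();print(st['position'],Rotation.from_quat(st['tool_rot']).as_matrix()[:2,0],st['ft_force'])
for c in('wrist',):
    s=ctrl.snapshot(c)
    for p,r,z in(((.4955,-.187),.04,.116),((.637,-.147),.025,.112)):
        q=near(s,p,r,z,.145)
        if len(q)>5: print(c,len(q),np.median(q[:,2]),cv2.minAreaRect((q[:,:2]*1000).astype(np.float32)))
```

```text
[ 0.49203268 -0.18598422  0.19180309] [0.41843802 0.90824528] [ 1.02718813 -0.15479761  0.45168021]
wrist 981 0.1310837078529485 ((495.6191711425781, -185.9476318359375), (50.710514068603516, 10.913590431213379), 65.25047302246094)
wrist 817 0.11792295589906832 ((633.9513549804688, -147.89443969726562), (21.077539443969727, 21.548921585083008), 75.30046081542969)
```

send_rows(
  series=[
    [[0.023, -0.003, -0.28, 0, 0, 0, 0.5], [0.023, -0.003, -0.54, 0, 0, 0, 0.5], [0.023, -0.003, -0.54, 0, 0, 0, 0.5], [0.023, -0.003, -0.54, 0, 0, 0, 0], [0.023, -0.003, -0.54, 0, 0, 0, 0], [0.023, -0.003, -0.54, 0, 0, 0, 0], [0.023, -0.003, -0.54, 0, 0, 0, 0], [0.023, -0.003, -0.54, 0, 0, 0, 0]],
  ],
  squeeze=60,
)

```text
clock: 12.65
position: [0.4956, -0.1866, 0.1133]
tool_rot: [0.842, 0.54, -0.0, 0.0]
ft_force: [-4.0, 2.6, 5.7]
gripper_width: 0.0097
finger_force: 61.7
```

send_rows(
  series=[
    [[0, 0, 0.05, 0, 0, 0, 0], [0, 0, 0.05, 0, 0, 0, 0], [0, 0, 0.05, 0, 0, -0.055, 0], [0, 0, 0.05, 0, 0, -0.11, 0], [0, 0, 0.05, 0, 0, -0.165, 0], [0, 0, 0.05, 0, 0, -0.22, 0], [0, 0, 0.05, 0, 0, -0.275, 0], [0, 0, 0.05, 0, 0, -0.33, 0], [0, 0, 0.05, 0, 0, -0.355, 0], [0, 0, 0.05, 0, 0, -0.355, 0]],
  ],
)

```text
clock: 13.9
position: [0.4961, -0.1874, 0.1187]
tool_rot: [1.0, 0.013, -0.0, 0.0]
ft_force: [-0.4, -1.3, -9.8]
gripper_width: 0.0099
finger_force: 59.4
```

Run:
```python
from h import *
st=ctrl.observe();print(st['torque'],st['position'],st['ft_force'],np.degrees(np.arctan2(*Rotation.from_quat(st['tool_rot']).as_matrix()[[1,0],0])))
```

```text
[-0.39452365  0.12775475 -0.00110035] [ 0.49606293 -0.18737875  0.11871739] [-0.35121379 -1.29848259 -9.77278163] 1.535350148004662
```

send_rows(
  series=[
    [[0, 0, 0, 0, 0, -0.012, 0], [0, 0, 0, 0, 0, -0.02, 0], [0, 0, 0, 0, 0, -0.02, 0]],
  ],
)

```text
clock: 14.28
position: [0.496, -0.1873, 0.1191]
tool_rot: [1.0, -0.017, -0.0, 0.001]
ft_force: [0.5, -2.6, -9.5]
gripper_width: 0.0094
finger_force: 62.9
```

Run:
```python
from h import *
st=ctrl.observe();print(st['torque'],st['position'],st['ft_force'],np.degrees(np.arctan2(*Rotation.from_quat(st['tool_rot']).as_matrix()[[1,0],0])))
```

```text
[-0.47509425  0.10860375  0.97916528] [ 0.49604091 -0.18731741  0.11912761] [ 0.46089597 -2.56164277 -9.49552054] -1.9066185023765752
```

The stop is felt at about 0° yaw. Ease off, lower the plunger while guiding it, then release.

send_rows(
  series=[
    [[0, 0, 0, 0, 0, 0.008, 0], [0, 0, -0.06, 0, 0, 0.008, 0], [0, 0, -0.12, 0, 0, 0.008, 0], [0, 0, -0.12, 0, 0, 0.008, 0], [0, 0, -0.12, 0, 0, 0.008, 0.5], [0, 0, -0.12, 0, 0, 0.008, 0.5], [0, 0, -0.12, 0, 0, 0.008, 0.5], [0, 0, 0.25, 0, 0, 0.008, 0.5], [0, 0, 0.6, 0, 0, 0.008, 0.5], [0, 0, 0.6, 0, 0, 0.008, 0.5]],
  ],
)

```text
clock: 15.52
position: [0.499, -0.1884, 0.2138]
tool_rot: [1.0, -0.006, 0.005, 0.003]
ft_force: [-0.6, -0.2, -0.1]
gripper_width: 0.0428
finger_force: 0.0
```

Run:
```python
from h import *
st=ctrl.observe();print(st['position'],st['ft_force'],st['gripper_width'])
for c in('wrist','side'):
    s=ctrl.snapshot(c)
    for p,r,z in(((.4955,-.187),.04,.108),((.635,-.148),.025,.112)):
        q=near(s,p,r,z,.145)
        if len(q)>5: print(c,len(q),np.median(q[:,2]),cv2.minAreaRect((q[:,:2]*1000).astype(np.float32)))
    save(s,c+'3')
```

```text
[ 0.49896607 -0.18836608  0.21377752] [-0.59772978 -0.22494913 -0.12927545] 0.04278676450102256
wrist 706 0.11838526315744079 ((495.9932556152344, -186.88339233398438), (50.936622619628906, 10.969642639160156), 0.4553675055503845)
wrist 753 0.1180169170289655 ((634.5575561523438, -148.54632568359375), (20.756175994873047, 21.14844512939453), 46.514713287353516)
side 209 0.11918593532449318 ((495.7673034667969, -188.486572265625), (50.64887619018555, 12.556192398071289), 1.1882091760635376)
side 90 0.1194314586396042 ((634.7897338867188, -150.70492553710938), (19.965770721435547, 19.862173080444336), 0.4376029074192047)
```

View pics/wrist3.png

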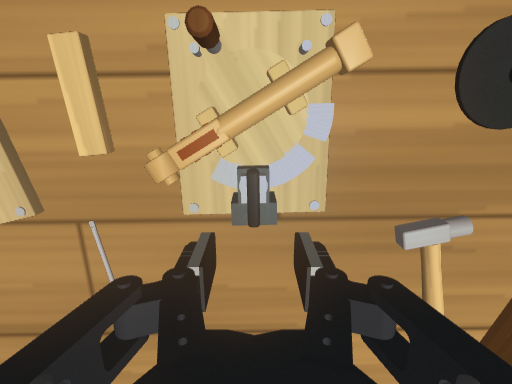

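The wrist picture shows the bar (253,197) untwisted and the handle (203,25) at the far stop. The bar top is back at its starting height (0.119), so the plunger is fully home, and the gripper is clear. Handing in.

```bash
python3 -c "
from rig import ctrl
print(ctrl.close_job())"
```

```text
the job is handed in; nothing more can be done
None
```

The violin-neck jig's turntable is swung to its other stop and locked there with the plunger home, the billet jig was left alone, and the job was handed in at about 15.6 s (verdict not shown).

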